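# Square an aluminium plate into the corner jig and lock it

## Robot

A 7-joint arm with a two-finger parallel gripper is mounted at the origin on the work surface. World frame = base frame: x ahead of the robot, y to its left, z up, the work surface at z = 0. Lengths are in m, angles in rad, forces in N, time in s.
With the tool pointing down it reaches from about 0.425 to 0.875 m from the base axis. Payload 4.7 kg.
Tool frame: the origin (TCP) lies on the centre line of the jaws, within the pads' length; the fingertips stand 22 mm ahead of it and the grasp point (between the pads) lies 3 mm ahead of it (ctrl.tcp_to_tips is the z of the fingertips in the tool frame, in m); z points along the fingers, y is the direction in which the jaws open and shut (so a half turn about z gives the same grasp; the last joint's range is limited). The gripper opens to 87 mm and grips with 3 to 60 N. Pads are 19 mm wide; open, the fingers measure 117 mm over their backs; the gripper's body (75 mm by 190 mm) begins 51 mm behind the grasp point.
Start: joints at [1.117, 0.321, -0.07, 1.45, 0.023, 1.371, -0.057], TCP at [0.293, -0.58, 0.245] pointing down, gripper open.
Joint ranges: [-2.86, 2.86], [-0.3, 2.09], [-1.38, 1.24], [0.06, 2.45], [-1.56, 4.7], [0.09, 2.05], [-2.69, 2.69]. Speed limits (rad/s): [2.57, 2.57, 3.14, 3.14, 3.14, 3.14, 3.14].

## Interface

Orientations are given as a rotation vector (axis times angle).
In Python, from bench import ctrl, cams gives the robot as it stands.
- The arm moves only by the tool move_arm, never from a script. Its argument "deltas" is a list of rows, each an object with "linear": the shift along the tool's x, y, z as a fraction of full scale, a list of three; "turn": the turn, a rotation vector about the tool's x, y, z as a fraction of full scale, a list of three; "claw": the closure, from 0 (fully open) to 1 (shut). In form: [{"linear": [tx, ty, tz], "turn": [wx, wy, wz], "claw": claw}, ...]. A call has 1 to 20 rows; each row shifts and turns the commanded pose from where the row before left it, along the tool's axes as they then stand; what a row does not reach is not made up. Full scale, the value 1, is 0.03 m for a shift and 4 degrees for a turn. A row lasts 1/12 s, in which the tool goes at most 41.7 mm and 7.16 degrees, less where a joint would pass 70% of its speed; a pose out of reach is approached as far as the arm can. A call with a number of a shift or a turn outside -1 to 1 is refused whole. A call with a gripper value outside its range is refused whole. The fingers move at their own pace and stop on an object; "grip_force" is the grip in N (left out, the last holds). Time passes only in rows, so rows that do not move let the fingers close. It gives the time, the measured TCP pose, the force and the opening at its end, in the units of the state.
- ctrl.get_state(): the state, without advancing time (a new reading comes with each control period).
- cams.get_image(name): name is "scene" or "side" or "wrist"; returns a dict with "image" (480x640x3 uint8, red, green, blue), "K" (3x3 intrinsics, pixels), "k1" (the pictures are not rectified: a ray, as slopes to the right and down, at radius r is drawn at 1 + k1 r^2 times it, then the intrinsics apply), "world_from_camera" (4x4, takes a point from camera to world coordinates); the wrist camera has in their place "tool_from_camera" (4x4, takes a point from camera to tool coordinates, whose origin is the TCP and whose axes are the flange's). Camera axes: x right, y down, z forward; pixel columns grow to the right and rows downward; lengths in m; the calibration is good to about 2 mm. A picture is of the moment at which its call begins: read the wrist's pose just before it. There is no depth.
- ctrl.close_job(): hands the job in, once; it reports no verdict.
The state is a dict: "time": time; "joint_positions": joint angles; "qd": joint speeds; "joint_torque": joint torques, N m; "position": TCP position; "tool_rot": TCP orientation; "ft_force": force on the tool from outside, world axes, zero at the start; "torque": the same for the moment, N m; "grip_width": opening from 0.0 (shut) to 1.0 (fully open).
Only numpy, scipy, OpenCV 4.12 (cv2) and the standard library are available. Lean on these libraries where they do the work, as an engineer would, in place of code of your own. Each camera call takes 0.05 s, during which the arm holds its last target. There are 200 camera calls.

## Task

Pick up the yellow-handled push block and use it to nudge the aluminium plate across the chipboard jig until two of its edges lie flush against both dark wooden fences; only the block may touch the plate, never the gripper. Then stand the block back upright on its black mat, wholly on it, and turn the red hold-down bar by its black knob as far as it goes over the plate (in either order, but not before the plate is home). Leave the spool, the file and the glue bottle where they are.

Things in the scene. Friction and masses are not known exactly. Their poses are not given: they have to be found in the camera images.
- jig: fixed corner jig: chipboard base 260 (x) x 300 (y) x 18 mm thick lying on the bench; origin at the centre of its underside, z up. A far fence (dark wood, 25 mm wide, 9 mm high above the base) runs along y, its inner face at jig x = +100 mm; a left fence (same section) runs along x from -100 to +100 mm, its inner face at jig y = +110 mm. They make a square inner corner. The jig's x axis points roughly away from the robot (within 0.3 rad)
- corner (a point): inner corner of the two fences, at the level of the base's top face (18 mm above the bench); axes as the jig's: the plate belongs on the -x, -y side of it
- plate_mid (a point): centre of the loose aluminium plate, 100 (x) x 140 (y) x 8 mm thick, 0.3 kg, half-way up; it lies flat on the chipboard, its centre 23 to 55 mm short of home along jig x and 28 to 75 mm short along jig y, and turned up to 0.3 rad from the jig's axes; axes along its edges, about as the jig's. Home, its +x edge touches the far fence and its +y edge the left fence, and this point is then 50 mm and 70 mm from the corner along jig -x and -y
- plate_far_left (a point): plate corner that belongs in the inner corner of the fences (plate +50, +70 mm), half-way up the plate, plate axes
- plate_far_right (a point): other end of the plate's +x edge, which belongs against the far fence (plate +50, -70 mm), half-way up
- plate_near_left (a point): other end of the plate's +y edge, which belongs against the left fence (plate -50, +70 mm), half-way up
- block_mid (a point): push block, at mid-height (40 mm above its underside), z up: a plywood foot 60 x 60 x 20 mm high with a yellow square upright handle 30 x 30 mm, 60 mm high, on its centre (80 mm high in all, 0.12 kg); handle and foot sides run along its x and y. It starts standing on its mat. The flat sides of the foot push the plate's edges
- mat: fixed black rubber mat 110 x 110 x 3 mm on the bench, the push block's place; origin at the centre of its underside, axes along its sides
- holddown (a joint): angle of the red hold-down bar about its upright pivot on the left fence (rad): 0 = it points along jig -x above the left fence, growing counter-clockwise seen from above; 1.57 = its stop, where it points along jig -y over the plate; it starts between -0.4 and 0.2 and its other stop is at -0.5. It stays where it is left and needs about 1 N at the knob. It passes 2 mm above the plate without touching it
- hold_pivot (a point): pivot axis of the hold-down bar (vertical), at the bar's underside, 28 mm above the bench; fixed to the jig
- hold_knob (a point): the black upright round knob on the bar, 20 mm diameter, 45 mm tall (36 to 81 mm above the bench); this point is on its axis half-way up, 62 mm from the pivot. The bar is 24 mm wide and 8 mm thick, its top at 36 mm above the bench
- spool_mid (a point): bystander: turned grooved wooden spool standing upright, 60 mm diameter, 70 mm tall; centre
- file: bystander: flat file with wooden handle, lying on the bench, 200 mm long along its x, 22 mm wide; origin at mid-length on its underside
- glue_mid (a point): bystander: white glue bottle standing upright, 52 mm diameter, 120 mm tall; centre
Not all that is in view belongs to the job. What is shaped like the part that bears block_mid but green or purple is not meant. Of the things that look like the mat, the largest one is meant.

How it is judged:
By the outcome, as a careful person would: the job done as asked, in the order asked, and still so for the second after the job is handed in, with the robot touching nothing.
It also fails if it takes over 72 s, if anything falls off the work surface, if the arm or the gripper's body presses on something with over 40 N, if the wrist force passes 120 N, or if a joint passes its speed limit or range.

## Working session

There is one attempt and no reset: what is moved stays moved. The work goes in short steps, Python scripts to look and compute and a tool call to move; the robot and the scene stay as the last step left them, time stands still between calls to the robot, and variables do not carry over. Pictures are saved under pics/ and viewed, about 8 in all and at most 12, crops included, and the job is handed in when it is done.

Besides the shell and the picture viewer there is one more tool, called after "Request:" as name([rows], argument=value, ...), one row to a line, values as JSON. move_arm: Moves the arm, as the interface text tells. Shift numbers are shares of 0.03 m and turn numbers shares of 4 degrees, none past 1 either way. Its arguments: {"type":"object","properties":{"deltas":{"type":"array"},"grip_force":{"type":"number"}},"required":["deltas"]}

```bash
ls; mkdir -p pics
cat > h.py <<'E'
import numpy as np, cv2
from bench import ctrl, cams
from scipy.spatial.transform import Rotation as R
def grab(n):
    s=ctrl.get_state(); d=cams.get_image(n); d['s']=s
    if n=='wrist':
        T=np.eye(4);T[:3,:3]=R.from_rotvec(s['tool_rot']).as_matrix();T[:3,3]=s['position']
        d['W']=T@np.array(d['tool_from_camera'])
    else: d['W']=np.array(d['world_from_camera'])
    return d
def save(d,f): cv2.imwrite('pics/'+f+'.png',d['image'][:,:,::-1]); np.savez('pics/'+f+'.npz',K=d['K'],k1=d['k1'],W=d['W'])
def load(f): return np.load('pics/'+f+'.npz')
def pt(d,uv,z):
    "pixel -> world at height z"
    K=np.array(d['K']); k1=float(d['k1'])
    x=np.array([(uv[0]-K[0,2])/K[0,0],(uv[1]-K[1,2])/K[1,1]]); u=x.copy()
    for _ in range(20): u=x/(1+k1*(u@u))
    W=d['W']; r=W[:3,:3]@np.array([u[0],u[1],1]); o=W[:3,3]
    return o+r*(z-o[2])/r[2]
def proj(d,P):
    W=d['W'];K=np.array(d['K']);p=W[:3,:3].T@(np.array(P)-W[:3,3]);u=p[:2]/p[2];u=u*(1+float(d['k1'])*(u@u))
    return K[0,0]*u[0]+K[0,2],K[1,1]*u[1]+K[1,2]
def toolmove(dp,R_): return R_.T@dp
E
python3 - <<'E'
from h import *
for n in ['scene','side','wrist']:
    d=grab(n); save(d,n+'0'); print(n,d['W'].round(3).tolist())
print(d['s'])
E
```

```text
pics
scene [[-0.856, 0.407, -0.318, 0.954], [0.516, 0.652, -0.556, 0.793], [-0.018, -0.64, -0.768, 1.173], [0.0, 0.0, 0.0, 1.0]]
side [[-0.775, -0.445, 0.448, -0.082], [-0.632, 0.543, -0.553, 0.75], [0.003, -0.712, -0.702, 1.029], [0.0, 0.0, 0.0, 1.0]]
wrist [[0.452, -0.852, -0.264, 0.365], [-0.892, -0.433, -0.131, -0.544], [-0.002, 0.295, -0.956, 0.383], [0.0, 0.0, 0.0, 1.0]]
{'time': 0.1, 'joint_positions': array([ 1.11710146,  0.32172903, -0.07008806,  1.45156291,  0.02262748,
        1.37082488, -0.05690776]), 'qd': array([ 1.48078571e-03, -1.54654954e-03,  1.73843497e-03, -3.74408183e-03,
        1.17992505e-03, -5.63024419e-05,  1.01079355e-03]), 'joint_torque': array([ 5.46077335e-04, -4.92569876e+01, -4.05575149e-01, -3.13399780e+01,
       -6.42279047e-02,  3.95387644e-02,  8.74538227e-05]), 'position': array([ 0.2928365 , -0.57977124,  0.24357882]), 'tool_rot': array([-3.05442519e+00, -7.27788714e-01,  8.16110451e-04]), 'ft_force': array([-0.54956878, -0.72176602, -0.07365241]), 'torque': array([ 0.00159067, -0.0089851 ,  0.04405474]), 'grip_width': 0.9999675067107962}
```

View pics/scene0.png

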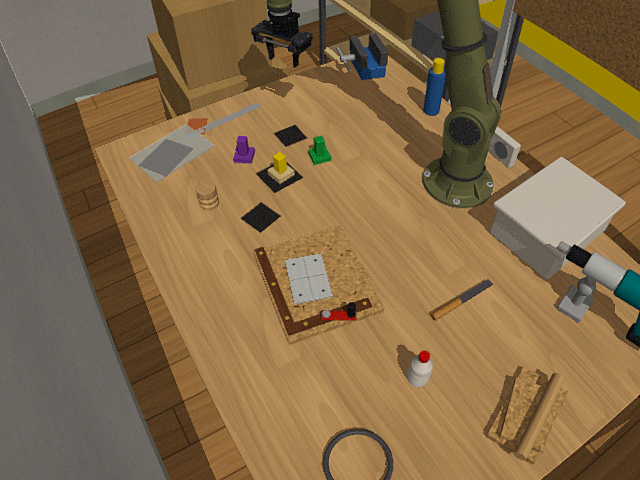

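View pics/side0.png

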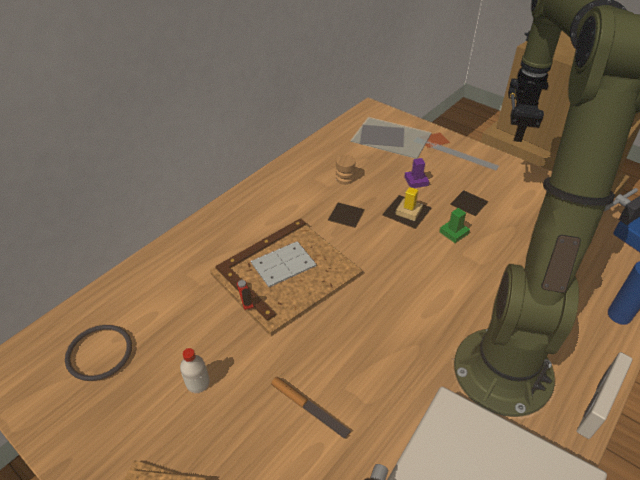

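The yellow block is at scene (280,165), standing on the largest mat (279,176). Look-alikes are the green block (319,150), the purple block (243,150) and the small mats at (290,135) and (261,217). I choose the yellow block on the middle mat and check it in close crops.

Run:
```python
import cv2,numpy as np
a=cv2.imread('pics/scene0.png');b=cv2.imread('pics/side0.png')
f=lambda i,x,y,w,h,s:cv2.resize(i[y:y+h,x:x+w],None,fx=s,fy=s,interpolation=cv2.INTER_CUBIC)
cv2.imwrite('pics/c1.png',f(a,245,225,145,120,5))
cv2.imwrite('pics/c2.png',np.hstack([f(a,250,145,57,50,7),f(b,380,180,57,50,7)]))
```

```text
(no output)
```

View pics/c1.png

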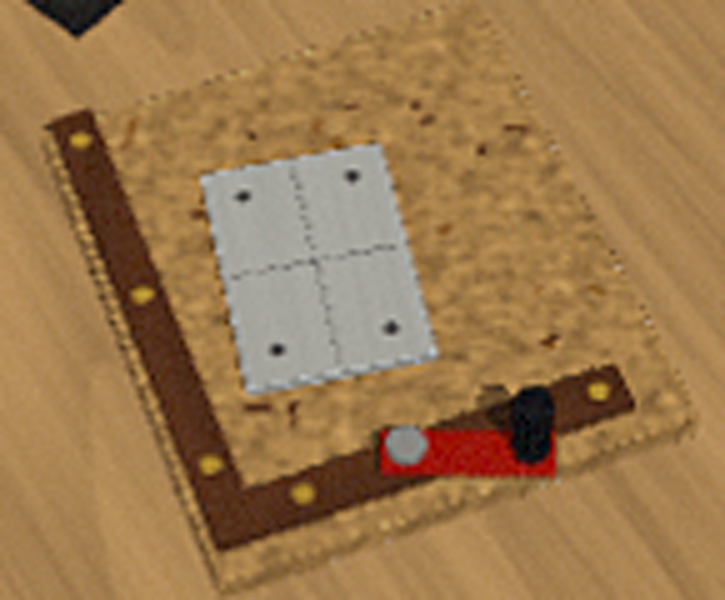

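View pics/c2.png

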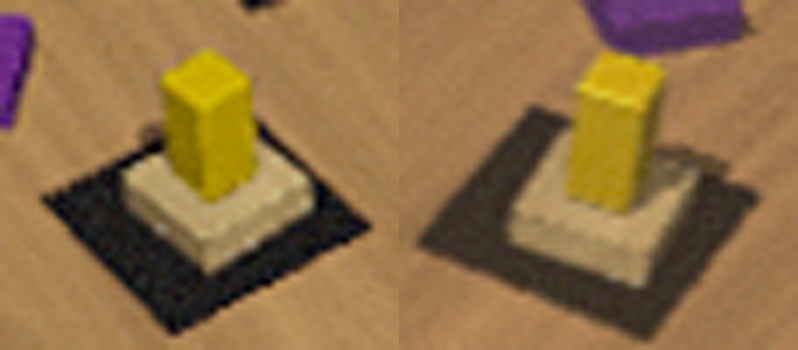

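```bash
cat > m.py <<'E'
from h import *
a=load('scene0');b=load('side0')
def c1(u,v,z): return pt(a,((u+.5)/5-.5+245,(v+.5)/5-.5+225),z)[:2]
def c2(u,v,z): return pt(a,((u+.5)/7-.5+250,(v+.5)/7-.5+145),z)[:2]
def c3(u,v,z): return pt(b,((u-399+.5)/7-.5+380,(v+.5)/7-.5+180),z)[:2]
deg=lambda p,q: np.degrees(np.arctan2(*(q-p)[::-1])).round(1)
P=[c1(*p,.026) for p in [(248,392),(203,178),(380,146),(436,354)]] # FL FR NR NL
print('plate',np.round(P,4).tolist(),'mid',np.mean(P,0).round(4),[np.linalg.norm(P[i]-P[i-1]).round(4) for i in range(4)])
print('angs y:',deg(P[1],P[0]),deg(P[2],P[3]),'x:',deg(P[3],P[0]),deg(P[2],P[1]))
C=c1(240,488,.027);F=c1(95,110,.027);L=c1(617,365,.027)
print('corner',C,'yang',deg(F,C),np.linalg.norm(F-C),'xang',deg(L,C),np.linalg.norm(L-C))
for n,p in [('base NR',c1(482,5,.018)),('base NL',c1(692,420,.018)),('FR',c1(48,125,.027)),('FLcorner fence',c1(220,548,.027))]:print(n,p)
print('knob',c1(531,395,.081),'pivot',c1(405,440,.042))
H=[c2(*p,.083) for p in [(162,83),(205,50),(252,80),(209,108)]];print('handle',np.mean(H,0),deg(H[0],H[3]),deg(H[0],H[1]),[np.linalg.norm(H[i]-H[i-1]).round(4) for i in range(4)])
H=[c3(*p,.083) for p in [(583,58),(665,64),(655,108),(574,98)]];print('handle side',np.mean(H,0),deg(H[0],H[3]),deg(H[0],H[1]),[np.linalg.norm(H[i]-H[i-1]).round(4) for i in range(4)])
f=[c2(*p,.023) for p in [(122,182),(207,250),(316,190)]];print('foot',(f[0]+f[2])/2,deg(f[0],f[1]),deg(f[1],f[2]),np.linalg.norm(f[0]-f[1]),np.linalg.norm(f[1]-f[2]))
m=[c2(*p,.003) for p in [(42,200),(175,333),(372,226)]];print('mat',(m[0]+m[2])/2,deg(m[0],m[1]),deg(m[1],m[2]),np.linalg.norm(m[0]-m[1]),np.linalg.norm(m[1]-m[2]))
m=[c3(*p,.003) for p in [(418,244),(648,338),(757,200),(533,107)]];print('mat side',np.mean(m,0),deg(m[0],m[1]),deg(m[1],m[2]),np.linalg.norm(m[0]-m[1]))
E
python3 m.py; python3 -c "
from h import *
print(R.from_rotvec(ctrl.get_state()['tool_rot']).as_matrix().round(3))"
```

```text
plate [[0.6606, 0.1332], [0.6149, 0.0017], [0.5221, 0.0336], [0.567, 0.164]] mid [0.5911 0.0831] [np.float64(0.0985), np.float64(0.1392), np.float64(0.0981), np.float64(0.1379)]
angs y: 70.8 71.0 x: -18.2 -19.0
corner [0.69170259 0.18054895] yang 79.2 0.255476389273058 xang -10.9 0.20324819354090498
base NR [ 0.41702518 -0.02779909]
base NL [0.47474763 0.26227318]
FR [ 0.67071567 -0.07475721]
FLcorner fence [0.71654511 0.20486012]
knob [0.55887586 0.23837367] pivot [0.61205569 0.20763275]
handle [ 0.4576226  -0.31808589] 111.2 -161.1 [np.float64(0.0272), np.float64(0.0276), np.float64(0.0297), np.float64(0.0252)]
handle side [ 0.45686373 -0.31576465] 114.8 -147.1 [np.float64(0.0266), np.float64(0.0334), np.float64(0.0293), np.float64(0.0326)]
foot [ 0.45907567 -0.31392972] 101.5 -172.8 0.06024111958840189 0.05994287724387849
mat [ 0.46371239 -0.32076105] 96.5 -173.6 0.10821207914500063 0.1075942495259768
mat side [ 0.46277584 -0.3189723 ] -173.5 -84.5 0.10618306943155166
[[ 0.893  0.451 -0.001]
 [ 0.451 -0.893  0.001]
 [-0.    -0.001 -1.   ]]
```

Request:
move_arm([
  {"linear": [0.89, -0.54, 0.15], "turn": [0, 0, 0], "claw": 0},
  {"linear": [0.89, -0.54, 0.15], "turn": [0, 0, 0], "claw": 0},
  {"linear": [0.89, -0.54, 0.15], "turn": [0, 0, 0], "claw": 0},
  {"linear": [0.89, -0.54, 0.15], "turn": [0, 0, 0], "claw": 0},
  {"linear": [0.89, -0.54, 0.15], "turn": [0, 0, 0], "claw": 0},
  {"linear": [0.89, -0.54, 0.15], "turn": [0, 0, 0], "claw": 0},
  {"linear": [0.89, -0.54, 0.15], "turn": [0, 0, 0], "claw": 0},
  {"linear": [0.89, -0.54, 0.15], "turn": [0, 0, 0], "claw": 0},
  {"linear": [0.89, -0.54, 0.15], "turn": [0, 0, 0], "claw": 0},
  {"linear": [0.89, -0.54, 0.15], "turn": [0, 0, 0], "claw": 0},
  {"linear": [0, 0, 0], "turn": [0, 0, 0.87], "claw": 0},
  {"linear": [0, 0, 0], "turn": [0, 0, 0.87], "claw": 0},
  {"linear": [0, 0, 0], "turn": [0, 0, 0.87], "claw": 0},
  {"linear": [0, 0, 0], "turn": [0, 0, 0.87], "claw": 0},
  {"linear": [0, 0, 0], "turn": [0, 0, 0.87], "claw": 0},
  {"linear": [0, 0, 0], "turn": [0, 0, 0], "claw": 0},
  {"linear": [0, 0, 0], "turn": [0, 0, 0], "claw": 0},
])

```text
time: 1.57
position: [0.4582, -0.3151, 0.1993]
tool_rot: [-3.131, -0.26, 0.001]
ft_force: [0.0, -0.0, -0.3]
grip_width: 1.001
```

Run:
```python
from h import *
d=grab('wrist');save(d,'w1');s=d['s'];M=R.from_rotvec(s['tool_rot']).as_matrix()
print(s['time'],s['position'],M.round(3).tolist(),np.degrees(np.arctan2(M[1,0],M[0,0])),proj(d,(.458,-.316,.083)))
```

```text
1.5667 [ 0.45819841 -0.31507473  0.19930919] [[0.986, 0.165, -0.0], [0.165, -0.986, 0.0], [-0.0, -0.0, -1.0]] 9.506395175836824 (np.float64(314.3730058072889), np.float64(245.9607654174306))
```

View pics/w1.png

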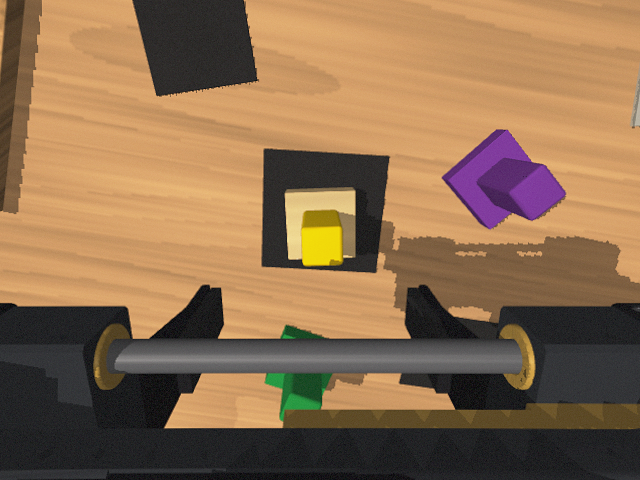

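The yellow handle top spans (303–343, 226–265), the foot top's far edge runs (286,191)–(355,189) and the mat corners are (265,150), (389,156), (376,272), (262,266). The choice is confirmed, with the purple and green blocks clear of the open fingers.

Run:
```python
from h import *
d=load('w1'); q=lambda u,v,z:pt(d,(u,v),z)[:2]
deg=lambda p,q: np.degrees(np.arctan2(*(q-p)[::-1])).round(1)
H=[q(*p,.083) for p in [(303,227),(341,226),(343,264),(303,266)]];print(np.mean(H,0),[np.linalg.norm(H[i]-H[i-1]).round(4) for i in range(4)],deg(H[0],H[1]),deg(H[3],H[0]),deg(H[2],H[1]))
a,b,c=q(286,191,.023),q(355,188,.023),q(288,259,.023);print('foot',(b+c)/2,deg(a,b),deg(c,a),np.linalg.norm(a-b),np.linalg.norm(a-c))
m=[q(*p,.003) for p in [(265,150),(389,156),(376,272),(262,266)]];print('mat',np.mean(m,0),[np.linalg.norm(m[i]-m[i-1]).round(4) for i in range(4)],[deg(m[i],m[i-1]) for i in range(4)])
```

```text
[ 0.45889516 -0.32171175] [np.float64(0.0292), np.float64(0.0266), np.float64(0.0284), np.float64(0.029)] -78.8 9.1 13.7
foot [ 0.45921873 -0.32120651] -77.9 10.0 0.05798146047648234 0.06065397103333374
mat [ 0.464572   -0.32282105] [np.float64(0.1074), np.float64(0.1077), np.float64(0.1083), np.float64(0.1088)] [np.float64(-174.1), np.float64(96.9), np.float64(6.4), np.float64(-83.6)]
```

Request:
move_arm([
  {"linear": [0, 0.17, 0], "turn": [0, 0, -0.45], "claw": 0},
  {"linear": [0, 0, 0.8], "turn": [0, 0, 0], "claw": 0},
  {"linear": [0, 0, 0.8], "turn": [0, 0, 0], "claw": 0},
  {"linear": [0, 0, 0.8], "turn": [0, 0, 0], "claw": 0},
  {"linear": [0, 0, 0.8], "turn": [0, 0, 0], "claw": 0},
  {"linear": [0, 0, 0.8], "turn": [0, 0, 0], "claw": 0},
  {"linear": [0, 0, 0.5], "turn": [0, 0, 0], "claw": 0},
  {"linear": [0, 0, 0], "turn": [0, 0, 0], "claw": 0},
  {"linear": [0, 0, 0], "turn": [0, 0, 0], "claw": 0.5},
  {"linear": [0, 0, 0], "turn": [0, 0, 0], "claw": 1},
  {"linear": [0, 0, 0], "turn": [0, 0, 0], "claw": 1},
  {"linear": [0, 0, 0], "turn": [0, 0, 0], "claw": 1},
  {"linear": [0, 0, 0], "turn": [0, 0, 0], "claw": 1},
  {"linear": [0, 0, 0], "turn": [0, 0, 0], "claw": 1},
  {"linear": [0, 0, 0], "turn": [0, 0, 0], "claw": 1},
  {"linear": [0, 0, 0], "turn": [0, 0, 0], "claw": 1},
  {"linear": [0, 0, 0], "turn": [0, 0, 0], "claw": 1},
], grip_force=35)

```text
time: 3.03
position: [0.4592, -0.3203, 0.0646]
tool_rot: [3.126, 0.307, -0.0]
ft_force: [0.9, -0.7, -0.2]
grip_width: 0.399
```

Request:
move_arm([
  {"linear": [0, 0, -0.4], "turn": [0, 0, 0], "claw": 1},
  {"linear": [0, 0, -1], "turn": [0, 0, 0], "claw": 1},
  {"linear": [0, 0, -1], "turn": [0, 0, 0], "claw": 1},
  {"linear": [0, 0, -0.9], "turn": [0, 0, 0], "claw": 1},
  {"linear": [0.27, -0.96, 0], "turn": [0, 0, 0], "claw": 1},
  {"linear": [0.27, -0.96, 0], "turn": [0, 0, 0], "claw": 1},
  {"linear": [0.27, -0.96, 0], "turn": [0, 0, 0], "claw": 1},
  {"linear": [0.27, -0.96, 0], "turn": [0, 0, 0], "claw": 1},
  {"linear": [0.27, -0.96, 0], "turn": [0, 0, 0], "claw": 1},
  {"linear": [0.27, -0.96, 0], "turn": [0, 0, 0], "claw": 1},
  {"linear": [0.27, -0.96, 0], "turn": [0, 0, 0], "claw": 1},
  {"linear": [0.27, -0.96, 0], "turn": [0, 0, 0], "claw": 1},
  {"linear": [0.27, -0.96, 0], "turn": [0, 0, 0], "claw": 1},
  {"linear": [0.27, -0.96, 0], "turn": [0, 0, 0], "claw": 1},
  {"linear": [0.27, -0.96, 0], "turn": [0, 0, 0], "claw": 1},
  {"linear": [0.27, -0.96, 0], "turn": [0, 0, 0], "claw": 1},
  {"linear": [0.27, -0.96, 0], "turn": [0, 0, 0], "claw": 1},
  {"linear": [0.27, -0.96, 0], "turn": [0, 0, 0], "claw": 1},
  {"linear": [0, 0, 0], "turn": [0, 0, 0], "claw": 1},
])

```text
time: 4.62
position: [0.4916, 0.1049, 0.1647]
tool_rot: [-3.121, -0.32, -0.003]
ft_force: [1.1, 0.7, -1.3]
grip_width: 0.343
```

Request:
move_arm([
  {"linear": [0, 0, 0], "turn": [0, 0, 0.92], "claw": 1},
  {"linear": [0, 0, 0], "turn": [0, 0, 0.92], "claw": 1},
  {"linear": [0, 0, 0], "turn": [0, 0, 0.92], "claw": 1},
  {"linear": [0, 0, 0], "turn": [0, 0, 0.92], "claw": 1},
  {"linear": [0, 0, 0], "turn": [0, 0, 0.92], "claw": 1},
  {"linear": [0, 0, 0], "turn": [0, 0, 0.92], "claw": 1},
  {"linear": [0, 0, 0], "turn": [0, 0, 0], "claw": 1},
  {"linear": [0, 0, 0], "turn": [0, 0, 0], "claw": 1},
])

```text
time: 5.28
position: [0.492, 0.0972, 0.1639]
tool_rot: [3.127, -0.295, 0.0]
ft_force: [0.2, -0.0, -1.1]
grip_width: 0.346
```

Run:
```python
from h import *
d=grab('wrist');save(d,'w2');s=d['s'];M=R.from_rotvec(s['tool_rot']).as_matrix()
print(s['time'],s['position'],np.degrees(np.arctan2(M[1,0],M[0,0])),s['grip_width'])
```

```text
5.2833 [0.49203457 0.09718422 0.16393328] -10.774771757398883 0.34596273313214915
```

View pics/w2.png

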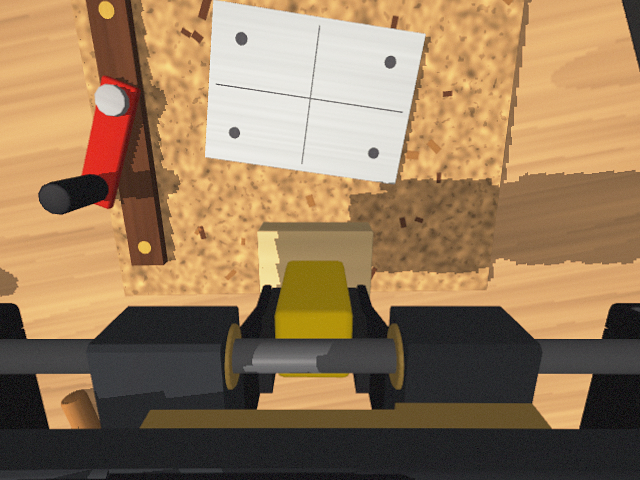

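Run:
```python
from h import *
d=load('w2'); q=lambda u,v,z:pt(d,(u,v),z)[:2]
deg=lambda p,q: np.degrees(np.arctan2(*(q-p)[::-1])).round(1)
H=[q(*p,.026) for p in [(213,1),(425,35),(396,183),(206,157)]];print(np.round(H,4).tolist(),np.mean(H,0),[np.linalg.norm(H[i]-H[i-1]).round(4) for i in range(4)],'x',deg(H[2],H[1]),deg(H[3],H[0]),'y',deg(H[2],H[3]))
a,b=q(167,263,.027),q(120,0,.027);a2,b2=q(131,265,.027),q(87,0,.027);print('fence inner',a,b,deg(a,b),'outer',a2,deg(a2,b2),np.linalg.norm(a-a2))
print('base near-right/left',q(487,290,.018),q(127,296,.0),)
f=[q(*p,.122) for p in [(257,231),(372,232)]];print('foot front',f,np.linalg.norm(f[0]-f[1]),deg(f[1],f[0]))
print('pivot',q(112,100,.045),'knob',q(55,199,.081))
```

```text
[[0.6588, 0.1307], [0.6142, -0.0008], [0.5215, 0.0296], [0.5654, 0.1615]] [0.5899502  0.08027721] [np.float64(0.0984), np.float64(0.1388), np.float64(0.0975), np.float64(0.139)] x -18.1 -18.3 y 71.6
fence inner [0.49288564 0.21280167] [0.66972771 0.18854905] -7.8 outer [0.49649154 0.24080589] -10.2 0.02823541462878565
base near-right/left [ 0.41884162 -0.03454036] [0.46203708 0.26927744]
foot front [array([0.52795969, 0.11848874]), array([0.51681753, 0.06222162])] 0.057359704534814905 78.8
pivot [0.61125844 0.20544439] knob [0.55944782 0.24009438]
```

Request:
move_arm([
  {"linear": [0, 0, 0.9], "turn": [0, 0, 0], "claw": 1},
  {"linear": [0, 0, 0.9], "turn": [0, 0, 0], "claw": 1},
  {"linear": [0, 0, 0.6], "turn": [0, 0, 0], "claw": 1},
  {"linear": [0, 0, 0.36], "turn": [0, 0, 0], "claw": 1},
  {"linear": [0, 0, 0], "turn": [0, 0, 0], "claw": 1},
  {"linear": [0, 0, 0], "turn": [0, 0, 0], "claw": 1},
  {"linear": [0, 0, 0], "turn": [0, 0, 0], "claw": 1},
])

```text
time: 5.92
position: [0.4923, 0.0974, 0.081]
tool_rot: [-3.127, 0.296, -0.001]
ft_force: [0.3, -0.5, 0.2]
grip_width: 0.342
```

Request:
move_arm([
  {"linear": [0.15, 0, 0], "turn": [0, 0, 0], "claw": 1},
  {"linear": [0.15, 0, 0], "turn": [0, 0, 0], "claw": 1},
  {"linear": [0.15, 0, 0], "turn": [0, 0, 0], "claw": 1},
  {"linear": [0.15, 0, 0], "turn": [0, 0, 0], "claw": 1},
  {"linear": [0.15, 0, 0], "turn": [0, 0, 0], "claw": 1},
  {"linear": [0.15, 0, 0], "turn": [0, 0, 0], "claw": 1},
  {"linear": [0.15, 0, 0], "turn": [0, 0, 0], "claw": 1},
  {"linear": [0.15, 0, 0], "turn": [0, 0, 0], "claw": 1},
  {"linear": [0.15, 0, 0], "turn": [0, 0, 0], "claw": 1},
])

```text
time: 6.67
position: [0.5312, 0.09, 0.081]
tool_rot: [3.127, -0.298, -0.004]
ft_force: [-5.9, 0.3, 7.1]
grip_width: 0.342
```

Run:
```python
from h import *
d=grab('wrist');save(d,'w3');s=d['s'];print(s['ft_force'],s['torque'],s['position'],s['grip_width'])
```

```text
[-5.85443489  0.30432506  7.11323805] [ 0.11649774  1.32786726 -0.12292274] [0.53115408 0.08997798 0.0810252 ] 0.34228987167253394
```

View pics/w3.png

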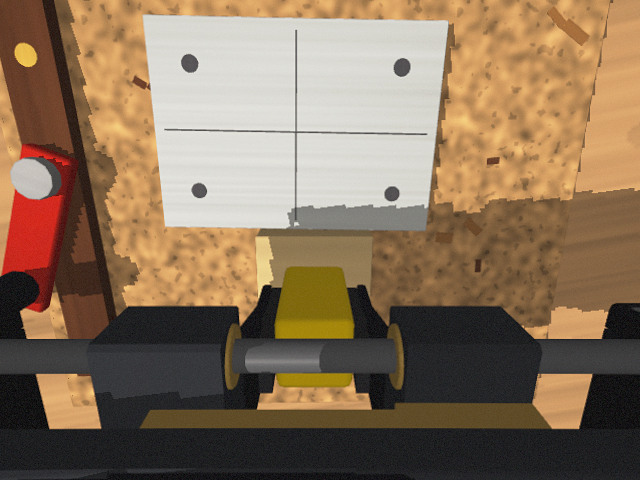

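Request:
move_arm([
  {"linear": [0, 0, -0.06], "turn": [0, 0, 0], "claw": 1},
  {"linear": [0.1, 0, 0], "turn": [0, 0, 0], "claw": 1},
  {"linear": [0.1, 0, 0], "turn": [0, 0, 0], "claw": 1},
  {"linear": [0.1, 0, 0], "turn": [0, 0, 0], "claw": 1},
], grip_force=50)

```text
time: 7.05
position: [0.5404, 0.088, 0.0821]
tool_rot: [3.127, -0.297, -0.002]
ft_force: [-1.7, 0.4, -0.7]
grip_width: 0.342
```

Request:
move_arm([
  {"linear": [0.1, 0, 0], "turn": [0, 0, 0], "claw": 1},
  {"linear": [0, 0, 0], "turn": [0, 0, 0], "claw": 1},
])

```text
time: 7.22
position: [0.5419, 0.0873, 0.0817]
tool_rot: [3.126, -0.297, -0.008]
ft_force: [-5.2, 0.1, 0.6]
grip_width: 0.341
```

Request:
move_arm([
  {"linear": [0.1, 0, 0], "turn": [0, 0, 0], "claw": 1},
  {"linear": [0, 0, 0], "turn": [0, 0, 0], "claw": 1},
])

```text
time: 7.38
position: [0.5426, 0.087, 0.0814]
tool_rot: [3.126, -0.296, -0.015]
ft_force: [-10.7, -0.0, 5.6]
grip_width: 0.341
```

Run:
```python
from h import *
d=load('w3'); c=np.array([.691,.179]);t=np.radians(-10.9);J=np.array([[np.cos(t),-np.sin(t)],[np.sin(t),np.cos(t)]])
for p in [(143,15),(447,20),(429,230),(164,226)]: print(((pt(d,p,.026)[:2]-c)@J).round(4))
p=ctrl.get_state()['position'][:2];print('tcp',(p-c)@J)
```

```text
[-0.0114 -0.0409]
[-0.0131 -0.1786]
[-0.1118 -0.1798]
[-0.1099 -0.0387]
tcp [-0.12831206 -0.11842498]
```

Request:
move_arm([
  {"linear": [-0.3, 0, 0], "turn": [0, 0, 0], "claw": 1},
  {"linear": [-0.3, 0, 0], "turn": [0, 0, 0], "claw": 1},
  {"linear": [-0.1, 0, -0.8], "turn": [0, 0, 0], "claw": 1},
  {"linear": [0, 0, -0.9], "turn": [0, 0, 0], "claw": 1},
  {"linear": [0, 0, 0], "turn": [0, 0, 0], "claw": 1},
  {"linear": [0, 0, 0], "turn": [0, 0, 0], "claw": 1},
])

```text
time: 7.88
position: [0.5277, 0.091, 0.1355]
tool_rot: [-3.127, 0.298, -0.009]
ft_force: [-1.0, -0.1, -1.8]
grip_width: 0.339
```

Request:
move_arm([
  {"linear": [0.66, 0.7, 0], "turn": [0, 0, 0], "claw": 1},
  {"linear": [0.66, 0.7, 0], "turn": [0, 0, 0], "claw": 1},
  {"linear": [0.66, 0.7, 0], "turn": [0, 0, 0], "claw": 1},
  {"linear": [0.66, 0.7, 0], "turn": [0, 0, 0], "claw": 1},
  {"linear": [0.66, 0.7, 0], "turn": [0, 0, 0], "claw": 1},
  {"linear": [0, 0, 0], "turn": [0, 0, 0], "claw": 1},
  {"linear": [0, 0, 0], "turn": [0, 0, 0], "claw": 1},
  {"linear": [0, 0, 0], "turn": [0, 0, 0], "claw": 1},
])

```text
time: 8.55
position: [0.6026, -0.0303, 0.1323]
tool_rot: [-3.127, 0.297, 0.003]
ft_force: [0.2, 0.7, -1.0]
grip_width: 0.341
```

Run:
```python
from h import *
d=grab('wrist');save(d,'w4');s=d['s'];M=R.from_rotvec(s['tool_rot']).as_matrix()
c=np.array([.691,.179]);t=np.radians(-10.9);J=np.array([[np.cos(t),-np.sin(t)],[np.sin(t),np.cos(t)]])
print('tcp',(s['position'][:2]-c)@J,s['position'],np.degrees(np.arctan2(M[1,0],M[0,0])),M[:,2])
```

```text
tcp [-0.04721098 -0.22226278] [ 0.60261189 -0.0303255   0.13231453] -10.86557266782141 [-1.71310822e-03  9.58009945e-04 -9.99998074e-01]
```

View pics/w4.png

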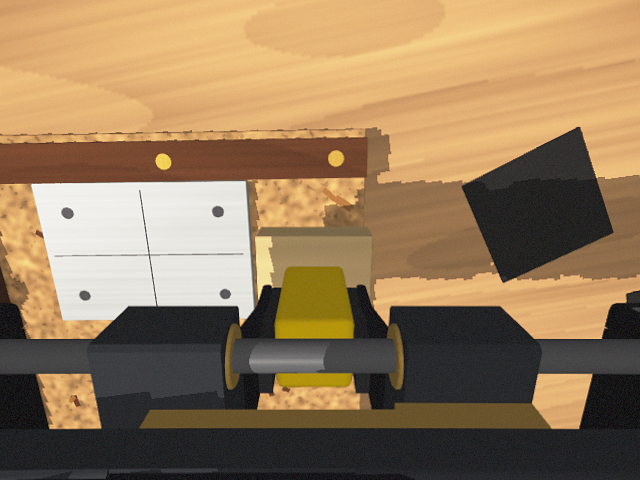

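Request:
move_arm([
  {"linear": [0, 0.06, 0.6], "turn": [0, 0, 0], "claw": 1},
  {"linear": [0, 0, 0.6], "turn": [0, 0, 0], "claw": 1},
  {"linear": [0, 0, 0.44], "turn": [0, 0, 0], "claw": 1},
  {"linear": [0, 0, 0], "turn": [0, 0, 0], "claw": 1},
  {"linear": [0, 0, 0], "turn": [0, 0, 0], "claw": 1},
])

```text
time: 9.02
position: [0.6024, -0.0317, 0.0839]
tool_rot: [-3.127, 0.295, 0.002]
ft_force: [0.3, 1.1, -0.8]
grip_width: 0.342
```

Request:
move_arm([
  {"linear": [0, -0.15, 0], "turn": [0, 0, 0], "claw": 1},
  {"linear": [0, -0.15, 0], "turn": [0, 0, 0], "claw": 1},
  {"linear": [0, -0.15, 0], "turn": [0, 0, 0], "claw": 1},
  {"linear": [0, -0.15, 0], "turn": [0, 0, 0], "claw": 1},
  {"linear": [0, -0.15, 0], "turn": [0, 0, 0], "claw": 1},
  {"linear": [0, -0.15, 0], "turn": [0, 0, 0], "claw": 1},
  {"linear": [0, 0, 0], "turn": [0, 0, 0], "claw": 1},
])

```text
time: 9.6
position: [0.6082, -0.0051, 0.0844]
tool_rot: [-3.127, 0.296, -0.0]
ft_force: [-1.0, -0.7, -1.0]
grip_width: 0.344
```

Request:
move_arm([
  {"linear": [0, -0.15, 0], "turn": [0, 0, 0], "claw": 1},
  {"linear": [0, -0.15, 0], "turn": [0, 0, 0], "claw": 1},
  {"linear": [0, -0.15, 0], "turn": [0, 0, 0], "claw": 1},
  {"linear": [0, -0.15, 0], "turn": [0, 0, 0], "claw": 1},
  {"linear": [0, 0, 0], "turn": [0, 0, 0], "claw": 1},
])

```text
time: 10.02
position: [0.6117, 0.0136, 0.0843]
tool_rot: [-3.126, 0.295, -0.0]
ft_force: [-1.5, -0.3, -1.1]
grip_width: 0.338
```

Request:
move_arm([
  {"linear": [0, -0.1, 0], "turn": [0, 0, 0], "claw": 1},
  {"linear": [0, -0.1, 0], "turn": [0, 0, 0], "claw": 1},
  {"linear": [0, 0, 0], "turn": [0, 0, 0], "claw": 1},
])

```text
time: 10.27
position: [0.6127, 0.0182, 0.0843]
tool_rot: [-3.127, 0.297, -0.0]
ft_force: [-2.0, -1.1, -2.0]
grip_width: 0.341
```

Request:
move_arm([
  {"linear": [0, -0.08, 0], "turn": [0, 0, 0], "claw": 1},
  {"linear": [0, 0, 0], "turn": [0, 0, 0], "claw": 1},
])

```text
time: 10.43
position: [0.6131, 0.0202, 0.0843]
tool_rot: [-3.127, 0.297, -0.0]
ft_force: [-0.3, -1.7, -1.7]
grip_width: 0.341
```

Request:
move_arm([
  {"linear": [0, -0.06, 0], "turn": [0, 0, 0], "claw": 1},
  {"linear": [0, 0, 0], "turn": [0, 0, 0], "claw": 1},
])

```text
time: 10.6
position: [0.6135, 0.0218, 0.0843]
tool_rot: [-3.127, 0.298, -0.0]
ft_force: [-0.2, -1.8, -1.7]
grip_width: 0.343
```

Request:
move_arm([
  {"linear": [0, -0.06, 0], "turn": [0, 0, 0], "claw": 1},
  {"linear": [0, 0, 0], "turn": [0, 0, 0], "claw": 1},
])

```text
time: 10.77
position: [0.6138, 0.0229, 0.0843]
tool_rot: [3.127, -0.298, 0.0]
ft_force: [-0.6, -2.6, -1.0]
grip_width: 0.34
```

Request:
move_arm([
  {"linear": [0, -0.06, 0], "turn": [0, 0, 0], "claw": 1},
  {"linear": [0, 0, 0], "turn": [0, 0, 0], "claw": 1},
])

```text
time: 10.93
position: [0.6139, 0.0232, 0.0843]
tool_rot: [3.125, -0.298, -0.001]
ft_force: [-1.9, -4.8, 0.2]
grip_width: 0.347
```

Run:
```python
from h import *
d=grab('wrist');save(d,'w5');print(d['s']['ft_force'],d['s']['position'])
b=grab('side');save(b,'s5')
f=lambda i,x,y,w,h,s:cv2.resize(i[y:y+h,x:x+w,::-1],None,fx=s,fy=s,interpolation=cv2.INTER_CUBIC)
w=cv2.copyMakeBorder(f(d['image'],0,100,640,300,1.25),0,0,0,0,0)
cv2.imwrite('pics/v5.png',w)
```

```text
[-1.93169917 -4.75475071  0.16416701] [0.61390608 0.02317135 0.08434141]
```

View pics/v5.png

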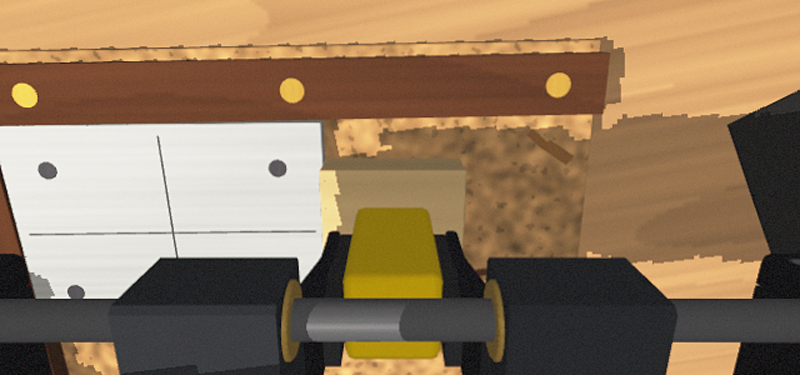

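Request:
move_arm([
  {"linear": [0, -0.06, 0], "turn": [0, 0, 0], "claw": 1},
  {"linear": [0, 0, 0], "turn": [0, 0, 0], "claw": 1},
])

```text
time: 11.2
position: [0.6141, 0.0234, 0.0844]
tool_rot: [3.122, -0.299, -0.001]
ft_force: [-1.5, -7.2, 1.3]
grip_width: 0.336
```

Request:
move_arm([
  {"linear": [0, -0.06, 0], "turn": [0, 0, 0], "claw": 1},
  {"linear": [0, 0, 0], "turn": [0, 0, 0], "claw": 1},
])

```text
time: 11.37
position: [0.6143, 0.0236, 0.0845]
tool_rot: [3.12, -0.3, -0.002]
ft_force: [-3.2, -9.7, 2.5]
grip_width: 0.339
```

Request:
move_arm([
  {"linear": [0, 0.2, 0], "turn": [0, 0, 0], "claw": 1},
  {"linear": [0, 0.3, 0], "turn": [0, 0, 0], "claw": 1},
  {"linear": [0, 0, -0.8], "turn": [0, 0, 0], "claw": 1},
  {"linear": [0, 0, -0.8], "turn": [0, 0, 0], "claw": 1},
  {"linear": [-0.82, -0.85, 0], "turn": [0, 0, 0], "claw": 1},
  {"linear": [-0.82, -0.85, 0], "turn": [0, 0, 0], "claw": 1},
  {"linear": [-0.82, -0.85, 0], "turn": [0, 0, 0], "claw": 1},
  {"linear": [-0.82, -0.85, 0], "turn": [0, 0, 0], "claw": 1},
  {"linear": [0, 0, 0], "turn": [0, 0, 0], "claw": 1},
  {"linear": [0, 0, 0], "turn": [0, 0, 0], "claw": 1},
  {"linear": [0, 0, 0], "turn": [0, 0, 0], "claw": 1},
])

```text
time: 12.28
position: [0.535, 0.1327, 0.1326]
tool_rot: [-3.127, 0.297, -0.002]
ft_force: [1.5, -0.7, -0.6]
grip_width: 0.34
```

```bash
cat >> h.py <<'E'
def tcp():
    s=ctrl.get_state();M=R.from_rotvec(s['tool_rot']).as_matrix()
    c=np.array([.691,.179]);t=np.radians(-10.9);J=np.array([[np.cos(t),-np.sin(t)],[np.sin(t),np.cos(t)]])
    print('tcp jig',((s['position'][:2]-c)@J).round(4),s['position'].round(4),'yaw',np.degrees(np.arctan2(M[1,0],M[0,0])).round(2),'z',M[:,2].round(4),s['ft_force'].round(1))
E
python3 -c "
from h import *
tcp(); d=grab('wrist'); save(d,'w6')"
```

```text
tcp jig [-0.1444 -0.0749] [0.535  0.1327 0.1326] yaw -10.84 z [ 1.2e-03  3.0e-04 -1.0e+00] [ 1.5 -0.7 -0.6]
```

Let me descend and push +x again to re-seat.

Request:
move_arm([
  {"linear": [-0.05, 0, 0.6], "turn": [0, 0, 0], "claw": 1},
  {"linear": [0, 0, 0.6], "turn": [0, 0, 0], "claw": 1},
  {"linear": [0, 0, 0.42], "turn": [0, 0, 0], "claw": 1},
  {"linear": [0, 0, 0], "turn": [0, 0, 0], "claw": 1},
  {"linear": [0.15, 0, 0], "turn": [0, 0, 0], "claw": 1},
  {"linear": [0.15, 0, 0], "turn": [0, 0, 0], "claw": 1},
  {"linear": [0.1, 0, 0], "turn": [0, 0, 0], "claw": 1},
  {"linear": [0, 0, 0], "turn": [0, 0, 0], "claw": 1},
])

```text
time: 13.0
position: [0.5463, 0.1302, 0.0844]
tool_rot: [-3.127, 0.299, -0.002]
ft_force: [-0.2, 0.6, -1.6]
grip_width: 0.341
```

Request:
move_arm([
  {"linear": [0.1, 0, 0], "turn": [0, 0, 0], "claw": 1},
  {"linear": [0, 0, 0], "turn": [0, 0, 0], "claw": 1},
])

```text
time: 13.17
position: [0.5483, 0.13, 0.084]
tool_rot: [-3.127, 0.298, -0.001]
ft_force: [0.9, 0.1, -0.6]
grip_width: 0.34
```

Request:
move_arm([
  {"linear": [0.08, 0, 0], "turn": [0, 0, 0], "claw": 1},
  {"linear": [0, 0, 0], "turn": [0, 0, 0], "claw": 1},
])

```text
time: 13.33
position: [0.549, 0.1298, 0.0834]
tool_rot: [3.127, -0.297, -0.004]
ft_force: [-3.7, 0.0, -0.3]
grip_width: 0.341
```

Request:
move_arm([
  {"linear": [0.06, 0, 0], "turn": [0, 0, 0], "claw": 1},
  {"linear": [0, 0, 0], "turn": [0, 0, 0], "claw": 1},
])

```text
time: 13.5
position: [0.5494, 0.1297, 0.083]
tool_rot: [3.127, -0.296, -0.009]
ft_force: [-7.2, 0.1, 1.8]
grip_width: 0.337
```

Request:
move_arm([
  {"linear": [0.06, 0, 0], "turn": [0, 0, 0], "claw": 1},
  {"linear": [0, 0, 0], "turn": [0, 0, 0], "claw": 1},
])

```text
time: 13.67
position: [0.5497, 0.1296, 0.0826]
tool_rot: [3.126, -0.295, -0.014]
ft_force: [-9.5, 1.1, 2.2]
grip_width: 0.338
```

```bash
python3 -c "
from h import *
tcp()"
```

```text
tcp jig [-0.1294 -0.0753] [0.5497 0.1296 0.0826] yaw -10.79 z [-8.8e-03 -8.0e-04 -1.0e+00] [-9.5  1.1  2.2]
```

Request:
move_arm([
  {"linear": [-0.2, 0, 0], "turn": [0, 0, 0], "claw": 1},
  {"linear": [-0.3, 0, 0], "turn": [0, 0, 0], "claw": 1},
  {"linear": [0, 0, -0.8], "turn": [0, 0, 0], "claw": 1},
  {"linear": [0, 0, -0.9], "turn": [0, 0, 0], "claw": 1},
  {"linear": [0, 0, -0.9], "turn": [0, 0, 0], "claw": 1},
  {"linear": [0.5, 0, -0.9], "turn": [0, 0, 0], "claw": 1},
  {"linear": [0.9, 0, 0], "turn": [0, 0, 0], "claw": 1},
  {"linear": [0, 0, 0], "turn": [0, 0, 0], "claw": 1},
  {"linear": [0, 0, 0], "turn": [0, 0, 0], "claw": 1},
  {"linear": [0, 0, 0], "turn": [0, 0, 0], "claw": 1},
])

```text
time: 14.5
position: [0.5795, 0.1239, 0.1882]
tool_rot: [3.127, -0.298, -0.001]
ft_force: [-0.4, 0.1, -1.4]
grip_width: 0.342
```

```bash
python3 -c "
from h import *
tcp(); d=grab('wrist'); save(d,'w7')"
```

```text
tcp jig [-0.099  -0.0752] [0.5795 0.1239 0.1882] yaw -10.88 z [-8.e-04 -0.e+00 -1.e+00] [-0.4  0.1 -1.4]
```

View pics/w7.png

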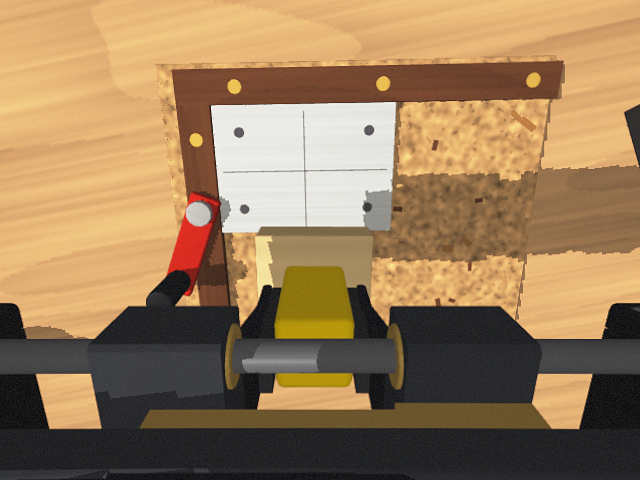

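The plate's far edge (211,105)–(397,101) lies along the far fence and its left edge (211,105)–(222,232) along the left fence, with no chipboard between. Next is returning the block.

Request:
move_arm([
  {"linear": [-0.06, 0.9, 0], "turn": [0, 0, 0], "claw": 1},
  {"linear": [-0.06, 0.9, 0], "turn": [0, 0, 0], "claw": 1},
  {"linear": [-0.06, 0.9, 0], "turn": [0, 0, 0], "claw": 1},
  {"linear": [-0.06, 0.9, 0], "turn": [0, 0, 0], "claw": 1},
  {"linear": [-0.06, 0.9, 0], "turn": [0, 0, 0], "claw": 1},
  {"linear": [-0.06, 0.9, 0], "turn": [0, 0, 0], "claw": 1},
  {"linear": [-0.06, 0.9, 0], "turn": [0, 0, 0], "claw": 1},
  {"linear": [-0.06, 0.9, 0], "turn": [0, 0, 0], "claw": 1},
  {"linear": [-0.06, 0.9, 0], "turn": [0, 0, 0], "claw": 1},
  {"linear": [-0.06, 0.9, 0], "turn": [0, 0, 0], "claw": 1},
  {"linear": [-0.06, 0.9, 0], "turn": [0, 0, 0], "claw": 1},
  {"linear": [-0.06, 0.9, 0], "turn": [0, 0, 0], "claw": 1},
  {"linear": [-0.06, 0.9, 0], "turn": [0, 0, 0], "claw": 1},
  {"linear": [-0.06, 0.9, 0], "turn": [0, 0, 0], "claw": 1},
  {"linear": [-0.06, 0.9, 0], "turn": [0, 0, 0], "claw": 1},
  {"linear": [-0.06, 0.9, 0], "turn": [0, 0, 0], "claw": 1},
  {"linear": [-0.06, 0.9, 0], "turn": [0, 0, 0], "claw": 1},
])

```text
time: 15.97
position: [0.4627, -0.3214, 0.1884]
tool_rot: [-3.127, 0.296, 0.001]
ft_force: [-0.3, -0.8, -1.2]
grip_width: 0.338
```

Request:
move_arm([
  {"linear": [0, 0, 0], "turn": [0, 0, -0.87], "claw": 1},
  {"linear": [0, 0, 0], "turn": [0, 0, -0.87], "claw": 1},
  {"linear": [0, 0, 0], "turn": [0, 0, -0.87], "claw": 1},
  {"linear": [0, 0, 0], "turn": [0, 0, -0.87], "claw": 1},
  {"linear": [0, 0, 0], "turn": [0, 0, -0.87], "claw": 1},
  {"linear": [0, 0, 0], "turn": [0, 0, 0], "claw": 1},
  {"linear": [0, 0, 0], "turn": [0, 0, 0], "claw": 1},
  {"linear": [0, 0, 0], "turn": [0, 0, 0], "claw": 1},
])

```text
time: 16.63
position: [0.4634, -0.3207, 0.1886]
tool_rot: [-3.137, -0.177, 0.0]
ft_force: [-0.2, 0.9, -1.1]
grip_width: 0.34
```

```bash
python3 -c "
from h import *
tcp()"
```

```text
tcp jig [-0.129  -0.5338] [ 0.4634 -0.3207  0.1886] yaw 6.46 z [-2.e-04  1.e-04 -1.e+00] [-0.2  0.9 -1.1]
```

Descend from .1886 to about .067 in fast rows, then in small steps.

Request:
move_arm([
  {"linear": [0, 0, 0.8], "turn": [0, 0, 0], "claw": 1},
  {"linear": [0, 0, 0.8], "turn": [0, 0, 0], "claw": 1},
  {"linear": [0, 0, 0.8], "turn": [0, 0, 0], "claw": 1},
  {"linear": [0, 0, 0.8], "turn": [0, 0, 0], "claw": 1},
  {"linear": [0, 0, 0.6], "turn": [0, 0, 0], "claw": 1},
  {"linear": [0, 0, 0.23], "turn": [0, 0, 0], "claw": 1},
  {"linear": [0, 0, 0], "turn": [0, 0, 0], "claw": 1},
  {"linear": [0, 0, 0], "turn": [0, 0, 0], "claw": 1},
], grip_force=20)

```text
time: 17.3
position: [0.4639, -0.3213, 0.0682]
tool_rot: [3.136, 0.178, 0.001]
ft_force: [0.4, -0.9, -1.0]
grip_width: 0.342
```

Request:
move_arm([
  {"linear": [0, 0, 0.06], "turn": [0, 0, 0], "claw": 1},
  {"linear": [0, 0, 0], "turn": [0, 0, 0], "claw": 1},
], grip_force=10)

```text
time: 17.47
position: [0.4641, -0.3216, 0.0667]
tool_rot: [3.135, 0.178, 0.002]
ft_force: [0.1, 0.6, -1.1]
grip_width: 0.347
```

Request:
move_arm([
  {"linear": [0, 0, 0.04], "turn": [0, 0, 0], "claw": 1},
  {"linear": [0, 0, 0], "turn": [0, 0, 0], "claw": 1},
])

```text
time: 17.63
position: [0.4637, -0.3214, 0.0651]
tool_rot: [3.136, 0.179, 0.001]
ft_force: [0.3, 0.4, -0.5]
grip_width: 0.343
```

Request:
move_arm([
  {"linear": [0, 0, 0.05], "turn": [0, 0, 0], "claw": 1},
  {"linear": [0, 0, 0], "turn": [0, 0, 0], "claw": 1},
], grip_force=4)

```text
time: 17.8
position: [0.4641, -0.3214, 0.0641]
tool_rot: [3.136, 0.179, 0.002]
ft_force: [-0.7, 0.3, 3.8]
grip_width: 0.346
```

Request:
move_arm([
  {"linear": [0, 0, 0.03], "turn": [0, 0, 0], "claw": 1},
  {"linear": [0, 0, 0], "turn": [0, 0, 0], "claw": 1},
])

```text
time: 17.97
position: [0.4642, -0.3214, 0.0632]
tool_rot: [3.136, 0.179, 0.002]
ft_force: [-0.2, 0.4, 3.8]
grip_width: 0.349
```

Request:
move_arm([
  {"linear": [0, 0, 0], "turn": [0, 0, 0], "claw": 0.5},
  {"linear": [0, 0, 0], "turn": [0, 0, 0], "claw": 0.2},
  {"linear": [0, 0, 0], "turn": [0, 0, 0], "claw": 0},
  {"linear": [0, 0, 0], "turn": [0, 0, 0], "claw": 0},
  {"linear": [0, 0, 0], "turn": [0, 0, 0], "claw": 0},
  {"linear": [0, 0, 0], "turn": [0, 0, 0], "claw": 0},
  {"linear": [0, 0, -0.3], "turn": [0, 0, 0], "claw": 0},
  {"linear": [0, 0, -0.9], "turn": [0, 0, 0], "claw": 0},
  {"linear": [0, 0, -1], "turn": [0, 0, 0], "claw": 0},
  {"linear": [0, 0, -1], "turn": [0, 0, 0], "claw": 0},
  {"linear": [0, 0, -1], "turn": [0, 0, 0], "claw": 0},
  {"linear": [0, 0, 0], "turn": [0, 0, 0], "claw": 0},
])

```text
time: 18.97
position: [0.4669, -0.3232, 0.1962]
tool_rot: [3.129, 0.178, 0.015]
ft_force: [1.3, -0.5, 0.6]
grip_width: 0.995
```

Request:
move_arm([
  {"linear": [0.26, -0.91, 0], "turn": [0, 0, 0], "claw": 0.2},
  {"linear": [0.26, -0.91, 0], "turn": [0, 0, 0], "claw": 0.2},
  {"linear": [0.26, -0.91, 0], "turn": [0, 0, 0], "claw": 0.2},
  {"linear": [0.26, -0.91, 0], "turn": [0, 0, 0], "claw": 0.2},
  {"linear": [0.26, -0.91, 0], "turn": [0, 0, 0], "claw": 0.2},
  {"linear": [0.26, -0.91, 0], "turn": [0, 0, 0], "claw": 0.2},
  {"linear": [0.26, -0.91, 0], "turn": [0, 0, 0], "claw": 0.2},
  {"linear": [0.26, -0.91, 0], "turn": [0, 0, 0], "claw": 0.2},
  {"linear": [0.26, -0.91, 0], "turn": [0, 0, 0], "claw": 0.2},
  {"linear": [0.26, -0.91, 0], "turn": [0, 0, 0], "claw": 0.2},
  {"linear": [0.26, -0.91, 0], "turn": [0, 0, 0], "claw": 0.2},
  {"linear": [0.26, -0.91, 0], "turn": [0, 0, 0], "claw": 0.2},
  {"linear": [0.26, -0.91, 0], "turn": [0, 0, 0], "claw": 0.2},
  {"linear": [0.26, -0.91, 0], "turn": [0, 0, 0], "claw": 0.2},
  {"linear": [0.26, -0.91, 0], "turn": [0, 0, 0], "claw": 0.2},
  {"linear": [0.26, -0.91, 0], "turn": [0, 0, 0], "claw": 0.2},
  {"linear": [0.26, -0.91, 0], "turn": [0, 0, 0], "claw": 0.2},
  {"linear": [0.26, -0.91, 0], "turn": [0, 0, 0], "claw": 0.2},
])

```text
time: 20.47
position: [0.5475, 0.1842, 0.1891]
tool_rot: [3.136, 0.178, 0.001]
ft_force: [-0.1, 0.2, -0.5]
grip_width: 0.798
```

```bash
python3 -c "
from h import *
tcp(); d=grab('wrist'); save(d,'w8'); print(proj(d,(.559,.239,.081)),d['s']['grip_width'])
s=grab('scene'); save(s,'sc8'); 
f=lambda i,x,y,w,h,q:cv2.resize(i[y:y+h,x:x+w,::-1],None,fx=q,fy=q,interpolation=cv2.INTER_CUBIC)
a=f(d['image'],0,0,640,480,.78);b=f(s['image'],250,145,57,50,5.2);c=np.zeros((480*78//100,800,3),np.uint8);c[:,:a.shape[1]]=a[:c.shape[0]];c[:b.shape[0],500:500+b.shape[1]]=b[:,:300]
cv2.imwrite('pics/v8.png',c)"
```

```text
tcp jig [-0.1419 -0.022 ] [0.5475 0.1842 0.1891] yaw 6.51 z [ 9.e-04 -3.e-04 -1.e+00] [-0.1  0.2 -0.5]
(np.float64(234.50152529315864), np.float64(224.37159637977413)) 0.7982581924240699
```

View pics/v8.png

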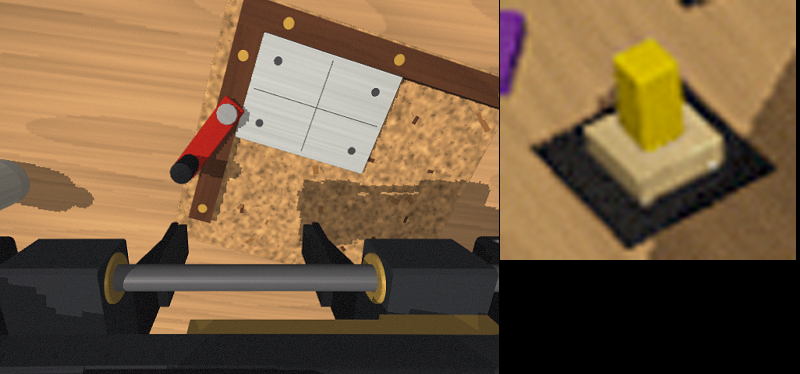

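The block stands upright, centred on the black mat. The knob top is at wrist pixel (232,220), close to the predicted (234,224), and the pivot bolt at (291,145).

```bash
python3 -c "
from h import *
d=load('w8');k=pt(d,(232,221),.081);p=pt(d,(291,145),.043);print(k,p,np.linalg.norm((k-p)[:2]))
s=ctrl.get_state();M=R.from_rotvec(s['tool_rot']).as_matrix();print(M.T@(np.r_[k[:2],.066]-s['position'])/.03)
piv=np.array([.6115,.206]);import math
for pv in (piv,p[:2]):
  a0=math.atan2(*(k[:2]-pv)[::-1]);print(math.degrees(a0))
"
```

```text
[0.56115225 0.24080002 0.081     ] [0.61323197 0.2081029  0.043     ] 0.06149308282795255
[ 0.68877673 -1.62586299  4.11470675]
145.34803830740847
147.8782334393046
```

Request:
move_arm([
  {"linear": [0.34, -0.81, 0], "turn": [0, 0, 0], "claw": 0.3},
  {"linear": [0.34, -0.81, 0], "turn": [0, 0, 0], "claw": 0.3},
  {"linear": [0, 0, 0.5], "turn": [0, 0, 0], "claw": 0.3},
  {"linear": [0, 0, 0.9], "turn": [0, 0, 0], "claw": 0.3},
  {"linear": [0, 0, 0.9], "turn": [0, 0, 0], "claw": 0.3},
  {"linear": [0, 0, 0.9], "turn": [0, 0, 0], "claw": 0.3},
  {"linear": [0, 0, 0.6], "turn": [0, 0, 0], "claw": 0.3},
  {"linear": [0, 0, 0.3], "turn": [0, 0, 0], "claw": 0.3},
  {"linear": [0, 0, 0], "turn": [0, 0, 0], "claw": 0.3},
  {"linear": [0, 0, 0], "turn": [0, 0, 0], "claw": 0.6},
  {"linear": [0, 0, 0], "turn": [0, 0, 0], "claw": 1},
  {"linear": [0, 0, 0], "turn": [0, 0, 0], "claw": 1},
  {"linear": [0, 0, 0], "turn": [0, 0, 0], "claw": 1},
  {"linear": [0, 0, 0], "turn": [0, 0, 0], "claw": 1},
  {"linear": [0, 0, 0], "turn": [0, 0, 0], "claw": 1},
  {"linear": [0, 0, 0], "turn": [0, 0, 0], "claw": 1},
], grip_force=12)

```text
time: 21.9
position: [0.561, 0.2354, 0.0658]
tool_rot: [-3.134, -0.181, 0.001]
ft_force: [-2.3, 3.7, 0.4]
grip_width: 0.256
```

```bash
python3 -c "
from h import *
tcp();s=ctrl.get_state();print(s['grip_width'])
M=R.from_rotvec(s['tool_rot']).as_matrix();p=s['position'];pv=np.array([.6125,.207]);r=p[:2]-pv;print(np.linalg.norm(r),np.degrees(np.arctan2(r[1],r[0])))
a0=np.arctan2(r[1],r[0]);a1=np.radians(259.1-.0);n=18;q=p[:2].copy()
for i in range(1,n+1):
  a=a0+(a1-a0)*i/n;t=pv+.062*np.array([np.cos(a),np.sin(a)])
  print((M.T@np.r_[t-q,0]/.03)[:2].round(2),t.round(4));q=t
"
```

```text
tcp jig [-0.1383  0.0308] [0.561  0.2354 0.0658] yaw 6.61 z [-9.0e-04  1.8e-03 -1.0e+00] [-2.3  3.7  0.4]
0.25557556374352547
0.05881742113779325 151.15449875599296
[-0.2   0.12] [0.5554 0.2311]
[-0.1   0.19] [0.5532 0.225 ]
[-0.08  0.2 ] [0.5516 0.2187]
[-0.05  0.21] [0.5507 0.2123]
[-0.03  0.21] [0.5505 0.2058]
[-0.01  0.22] [0.551  0.1993]
[0.01 0.22] [0.5521 0.1929]
[0.04 0.21] [0.5539 0.1867]
[0.06 0.21] [0.5564 0.1807]
[0.08 0.2 ] [0.5594 0.175 ]
[0.1  0.19] [0.5631 0.1696]
[0.12 0.18] [0.5672 0.1646]
[0.14 0.17] [0.5719 0.1601]
[0.15 0.15] [0.577  0.1561]
[0.17 0.13] [0.5825 0.1527]
[0.18 0.12] [0.5884 0.1499]
[0.19 0.1 ] [0.5945 0.1477]
[0.2  0.08] [0.6008 0.1461]
```

Request:
move_arm([
  {"linear": [-0.12, 0.12, 0], "turn": [0, 0, 0], "claw": 1},
  {"linear": [-0.1, 0.19, 0], "turn": [0, 0, 0], "claw": 1},
  {"linear": [-0.08, 0.2, 0], "turn": [0, 0, 0], "claw": 1},
  {"linear": [-0.05, 0.21, 0], "turn": [0, 0, 0], "claw": 1},
  {"linear": [-0.03, 0.21, 0], "turn": [0, 0, 0], "claw": 1},
  {"linear": [-0.01, 0.22, 0], "turn": [0, 0, 0], "claw": 1},
])

```text
time: 22.4
position: [0.5529, 0.1986, 0.0656]
tool_rot: [-3.136, -0.181, 0.002]
ft_force: [-3.7, 4.1, 2.4]
grip_width: 0.224
```

```bash
python3 -c "
from h import *
tcp();s=ctrl.get_state();print(s['grip_width'])"
```

```text
tcp jig [-0.1393 -0.0069] [0.5529 0.1986 0.0656] yaw 6.62 z [-1.5e-03  5.0e-04 -1.0e+00] [-3.7  4.1  2.4]
0.22426457356895793
```

Request:
move_arm([
  {"linear": [0.01, 0.22, 0], "turn": [0, 0, 0], "claw": 1},
  {"linear": [0.04, 0.21, 0], "turn": [0, 0, 0], "claw": 1},
  {"linear": [0.06, 0.21, 0], "turn": [0, 0, 0], "claw": 1},
  {"linear": [0.08, 0.2, 0], "turn": [0, 0, 0], "claw": 1},
  {"linear": [0.1, 0.19, 0], "turn": [0, 0, 0], "claw": 1},
  {"linear": [0.12, 0.18, 0], "turn": [0, 0, 0], "claw": 1},
])

```text
time: 22.9
position: [0.5711, 0.1625, 0.0655]
tool_rot: [3.136, 0.178, 0.0]
ft_force: [-2.2, 2.5, 3.4]
grip_width: 0.227
```

Request:
move_arm([
  {"linear": [0.14, 0.17, 0], "turn": [0, 0, 0], "claw": 1},
  {"linear": [0.15, 0.15, 0], "turn": [0, 0, 0], "claw": 1},
  {"linear": [0.17, 0.13, 0], "turn": [0, 0, 0], "claw": 1},
  {"linear": [0.18, 0.12, 0], "turn": [0, 0, 0], "claw": 1},
  {"linear": [0, 0, 0], "turn": [0, 0, 0], "claw": 1},
])

```text
time: 23.32
position: [0.5935, 0.1481, 0.0655]
tool_rot: [-3.136, -0.177, -0.003]
ft_force: [0.3, 3.0, 2.0]
grip_width: 0.226
```

Request:
move_arm([
  {"linear": [0.19, 0.08, 0], "turn": [0, 0, 0], "claw": 1},
  {"linear": [0, 0, 0], "turn": [0, 0, 0], "claw": 1},
])

```text
time: 23.48
position: [0.5975, 0.1473, 0.0654]
tool_rot: [-3.136, -0.179, 0.002]
ft_force: [-3.3, 4.9, 4.3]
grip_width: 0.224
```

Request:
move_arm([
  {"linear": [0.15, 0.03, 0], "turn": [0, 0, 0], "claw": 1},
  {"linear": [0, 0, 0], "turn": [0, 0, 0], "claw": 1},
])

```text
time: 23.65
position: [0.5991, 0.1474, 0.0649]
tool_rot: [-3.136, -0.18, 0.012]
ft_force: [-9.1, 3.3, 7.6]
grip_width: 0.223
```

Request:
move_arm([
  {"linear": [0.1, -0.02, 0], "turn": [0, 0, 0], "claw": 1},
  {"linear": [0, 0, 0], "turn": [0, 0, 0], "claw": 1},
  {"linear": [0, 0, 0], "turn": [0, 0, 0], "claw": 1},
], grip_force=20)

```text
time: 23.9
position: [0.5996, 0.1475, 0.0648]
tool_rot: [3.134, 0.18, -0.019]
ft_force: [-16.0, 1.2, 12.8]
grip_width: 0.227
```

```bash
python3 -c "
from h import *
tcp()"
```

```text
tcp jig [-0.0838 -0.0482] [0.5996 0.1475 0.0648] yaw 6.58 z [-0.0122 -0.0029 -0.9999] [-16.    1.2  12.8]
```

Request:
move_arm([
  {"linear": [0, 0, 0], "turn": [0, 0, 0], "claw": 0.5},
  {"linear": [0, 0, 0], "turn": [0, 0, 0], "claw": 0.4},
  {"linear": [0, 0, 0], "turn": [0, 0, 0], "claw": 0.4},
  {"linear": [0, 0, 0], "turn": [0, 0, 0], "claw": 0.4},
  {"linear": [0, 0, -0.4], "turn": [0, 0, 0], "claw": 0.4},
  {"linear": [0, 0, -0.9], "turn": [0, 0, 0], "claw": 0.4},
  {"linear": [0, 0, -0.9], "turn": [0, 0, 0], "claw": 0.4},
  {"linear": [0, 0, -0.9], "turn": [0, 0, 0], "claw": 0.4},
  {"linear": [0, 0, -0.9], "turn": [0, 0, 0], "claw": 0.4},
  {"linear": [-0.9, 0, 0], "turn": [0, 0, 0], "claw": 0.4},
  {"linear": [-0.9, 0, 0], "turn": [0, 0, 0], "claw": 0.4},
  {"linear": [0, 0, 0], "turn": [0, 0, 0], "claw": 0.4},
  {"linear": [0, 0, 0], "turn": [0, 0, 0], "claw": 0.4},
])

```text
time: 24.98
position: [0.5511, 0.1407, 0.1866]
tool_rot: [3.135, 0.179, 0.003]
ft_force: [0.6, -0.2, 0.4]
grip_width: 0.599
```

```bash
python3 -c "
from h import *
tcp(); d=grab('wrist'); save(d,'w9'); s=grab('scene'); save(s,'sc9'); e=grab('side');save(e,'sd9')
f=lambda i,x,y,w,h,W,H:cv2.resize(i[y:y+h,x:x+w,::-1],(W,H),interpolation=cv2.INTER_CUBIC)
c=np.hstack([f(d['image'],120,0,440,440,600,600),np.vstack([f(s['image'],250,145,57,57,200,200),f(s['image'],170,120,190,190,200,200),f(e['image'],160,150,300,300,200,200)])])
cv2.imwrite('pics/v9.png',c)"
```

```text
tcp jig [-0.1301 -0.0641] [0.5511 0.1407 0.1866] yaw 6.53 z [ 0.0019 -0.0017 -1.    ] [ 0.6 -0.2  0.4]
```

View pics/v9.png

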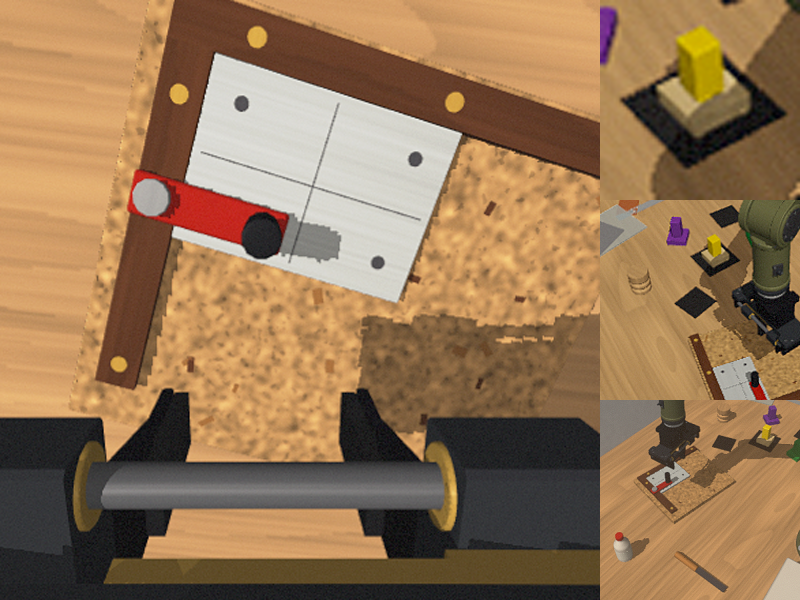

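The final view shows the plate flush in the corner, from (215,52) to (462,132) along the far fence and to (172,237) along the left one. The red bar lies across the plate parallel to the far fence, and the block is upright on its mat. One numeric check of the bar angle, then hand in.

```bash
python3 -c "
from h import *
d=load('w9');g=lambda u,v,z:pt(d,(u*440/600+120,v*440/600),z)[:2]
k=g(262,224,.081);p=g(152,196,.043);print('bar rad',np.radians((np.degrees(np.arctan2(*(k-p)[::-1]))-169.1)%360))
F=[g(*q,.026) for q in [(215,52),(462,132),(402,302)]];deg=lambda a,b:np.degrees(np.arctan2(*(b-a)[::-1]))
print('plate yaw',deg(F[1],F[0])-90,deg(F[2],F[1]))
a=g(600,176,.027);print('fence yaw',deg(a,g(217,53,.027))-90)
b=[g(*q,.036) for q in [(147,170),(288,213)]];print('bar edge dir',deg(*b)%360, 'stop 259.1')
ctrl.close_job()"
```

```text
bar rad 1.689260345645059
plate yaw -9.704394063862708 -8.138928456776428
fence yaw -9.646858531813905
bar edge dir 260.11660967118564 stop 259.1
the job is handed in; nothing more can be done
```

I seated the plate against both fences with the push block, stood the block back on its mat, and turned the hold-down bar to its stop. The job was handed in after about 25 s of robot time, and no verdict was reported.

- **Plate:** I pushed it with the block against the far fence, then the left fence, then the far fence again. The contact force rose to about 10 N each time. The last picture shows no gap at either fence. The plate's far edge and the far fence agree in direction to 0.1° (both about -9.7°). Its right edge read -8.1°, 1.6° off the far edge. I put that down to pixel reading and did not look into it further.
- **Block:** it stands upright, well inside its black mat. It tipped slightly in the grip while pushing; I lowered it until it rested on the mat at about 4 N before releasing it.
- **Hold-down bar:** it stopped moving and the force climbed to about 16 N. The bar's edge points at 260.1°, against 259.1° expected at the stop. The angle from knob to pivot read 1.69 rad, above the 1.57 rad stop, so I take that reading as off.
- **Bystanders:** I went nowhere near the spool, the file or the glue bottle, and in the last pictures they look unmoved. I did not measure them.

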